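Raise the wedge lift to the red band

TASK

Slide the orange wedge, thin edge first, under the steel bar at the open front of the little dish lift, until the black pointer on the platform stands level with the red band on the white scale. Leave the wedge in there holding the platform up, and do not disturb the green wedge, which is too low for this job.

Things in the scene. Friction and masses are not known exactly. Their poses are not given: they have to be found in the camera images.
- orange_wedge_grip (a point): middle of the upright grip of the loose orange wedge (186 x 50 mm, 0.18 kg), 75 mm above its underside. Grip: 22 mm thick along y, 36 mm long along x, top 96 mm above the underside. x points to the thin edge (4 mm high, 156 mm ahead of the grip's middle); from there the top rises 1 mm in 3 to 46 mm at 30 mm ahead of the grip's middle, then is flat to the back end (30 mm behind). z up
- green_wedge_grip (a point): the same point and axes on a green bystander wedge of the same length, width and grip, but only 14 mm high at its thick end; leave it where it is
- pointer (a point): tip of the black pointer on the lift's blue platform (0.4 kg with its dish; slides straight up only, 50 mm at most), 25 mm above the worktop when down. x, level: the way the wedge goes in; z up. Fixed round steel bar along y, 14 mm thick, 90 long, under the front edge: middle at x -56, y +86.5, z -8 mm from here, rising with it. 3 mm of wedge travel lifts 1 mm; friction holds the wedge
- mark (a point): middle of the red band, 12 mm high x 30 wide, on the white scale of the fixed stand; 38 to 53 mm above the worktop, varies; axes as the pointer's. Stop with the pointer's height within the band (6 mm either way). The stand's posts reach 126 mm above the worktop, 66 mm to either side of the bar's middle and 14 mm and more behind it; between its side rails the way in is 114 mm wide

How it is judged:
By the outcome, as a careful person would: the job done as asked, in the order asked, and still so for the second after the job is handed in, with the robot touching nothing.
It also fails if it takes over 40 s, if anything falls off the work surface, if the arm or the gripper's body presses on something with over 40 N, if the wrist force passes 120 N, or if a joint passes its speed limit or range.

ROBOT

A 6-joint arm with a two-finger parallel gripper is mounted at the origin on a cart in front of the work surface, level with it; the furniture and walls round the work are solid. World frame = base frame: x ahead of the robot, y to its left, z up, the work surface at z = 0. Lengths are in m, angles in rad, forces in N, time in s.
With the tool pointing down it reaches from about 0.25 to 0.775 m from the base axis. Payload 4 kg.
Tool frame: the origin (TCP) lies midway between the tips of the shut fingers; the grasp point (between the pads) lies 19 mm behind it; z points along the fingers, y is the direction in which the jaws open and shut (so a half turn about z gives the same grasp; the last joint's range is limited). The gripper opens to 85 mm and grips with 20 to 120 N. Pads are 22 mm wide; open, the fingers measure 114 mm over their backs; the gripper's body (76 mm by 85 mm) begins 54 mm behind the grasp point. The pads swing forward as they close: fully open they stand 13 mm farther back than shut.
Start: joints at [-1.27, 0.087, 1.371, -0, 1.684, -0.103], TCP at [0.216, -0.506, 0.231] pointing down, gripper open.
Joint ranges: [-3.1, 3.1], [-0.76, 2.03], [0.27, 2.55], [-1.08, 4.22], [0.17, 2.65], [-2.57, 2.57]. Speed limits (rad/s): [2.79, 2.79, 3.14, 3.14, 3.14, 3.14].

INTERFACE

Orientations are given as a unit quaternion [w, x, y, z].
In Python, from rig import * gives the robot as it stands. The module is installed in compiled form; this text tells all that it offers.
- The arm moves only by the shell command python3 -m handwheel 'ROWS' [OPENING] [FORCE]. ROWS is JSON, a list of rows, each a list of 2 entries, a list of its own where there are three numbers: the shift along the world's x, y, z in mm, then the turn, a rotation vector about the world's x, y, z in rad. In form: [[[dx, dy, dz], [wx, wy, wz]], ...]. A call has 1 to 10 rows; each row is the pose to reach, as a shift and turn from the pose commanded when the call began; what a row does not reach only later rows make up. A row lasts 1/10 s, in which the tool goes at most 50 mm and 8.59 degrees, less where a joint would pass 70% of its speed; a pose out of reach is approached as far as the arm can. A call with a gripper value outside its range is refused whole. OPENING is the opening, from 0 (shut) to 1 (fully open), set as the call begins (- or left out, the last holds). The fingers move at their own pace and stop on an object; FORCE is the grip in N (left out, the last holds). Time passes only in rows, so rows that repeat a pose let the fingers close. It gives the time, the measured TCP pose, the force and the opening at its end, in the units of the state.
- get_state(): the state, without advancing time (a new reading comes with each control period).
- camera(name): name is "scene" or "top"; returns a dict with "img" (480x640x3 uint8, red, green, blue), "fov_y" (degrees; the focal length in pixels is half the picture's height over the tangent of half this angle, whatever the lens; pixels are square), "cx", "cy" (the principal point, pixels), "distortion" ([k1, k2, p1, p2, k3] as OpenCV has them; the pictures are not rectified), "rvec" (rotation vector, rad) and "tvec" (3), from world to camera coordinates, as OpenCV has them. Camera axes: x right, y down, z forward; pixel columns grow to the right and rows downward; lengths in m; the calibration is good to about 2 mm. A picture is of the moment at which its call begins. There is no depth.
- hand_in(): hands the job in, once; it reports no verdict.
Trained networks look in the newest picture that a camera, given by its name, has taken for a name from the list of things; names that differ only in an ending like _2 or _b are one class to them, and where a whole thing is asked for, a point or a joint stands for the part that bears it (a point fixed in the world has none). Each returns a list of dicts, best first, with "confidence" (0 to 1); they miss things now and then, are a little off and sometimes report something else, mostly with a low value. They report only what shows in the picture. A call takes as long as a camera call.
- outline_of(camera, label): "region" (480x640 bool, what is visible of it) and "bbox" ([centre column, centre row, width, height] in pixels, round what is visible of it).
The state is a dict: "t": time; "qpos": joint angles; "qvel": joint speeds; "tau": joint torques, N m; "eef_pos": TCP position; "tcp_rot": TCP orientation; "force": force on the tool from outside, world axes, zero at the start; "wrist_torque": the same for the moment, N m; "gripper_width": opening from 0.0 (shut) to 1.0 (fully open).
Only numpy, scipy, OpenCV 4.12 (cv2) and the standard library are available. Lean on these libraries where they do the work, as an engineer would, in place of code of your own. Each camera call takes 0.05 s, during which the arm holds its last target. There are 200 camera calls.

## Working session

There is one attempt and no reset: what is moved stays moved. The work goes in short steps, Python scripts to look and compute and a shell command to move; the robot and the scene stay as the last step left them, time stands still between calls to the robot, and variables do not carry over. Pictures are saved under pics/ and viewed, about 8 in all and at most 12, crops included, and the job is handed in when it is done.

```bash
mkdir -p pics
cat > h.py <<'E'
from rig import *
import numpy as np, cv2
def cam(n):
    c=camera(n); f=240/np.tan(np.radians(c["fov_y"]/2))
    c["K"]=np.array([[f,0,c["cx"]],[0,f,c["cy"]],[0,0,1]]);c["D"]=np.array(c["distortion"],float)
    c["r"]=np.array(c["rvec"],float);c["t"]=np.array(c["tvec"],float);c["R"]=cv2.Rodrigues(c["r"])[0];return c
def save(c,p,crop=None,s=1):
    im=c["img"][:,:,::-1]
    if crop: a,b,w,h=crop; im=im[b:b+h,a:a+w]
    cv2.imwrite(p,cv2.resize(im,None,fx=s,fy=s,interpolation=cv2.INTER_CUBIC))
def proj(c,P): return cv2.projectPoints(np.array(P,float).reshape(-1,1,3),c["r"],c["t"],c["K"],c["D"])[0].reshape(-1,2)
def ray(c,uv):
    n=cv2.undistortPoints(np.array(uv,float).reshape(-1,1,2),c["K"],c["D"]).reshape(-1,2)
    d=np.c_[n,np.ones(len(n))]@c["R"]; return -c["R"].T@c["t"],d
def onz(c,uv,z):
    o,d=ray(c,uv); return o+d*((z-o[2])/d[:,2])[:,None]
def tri(c1,u1,c2,u2):
    o1,d1=ray(c1,[u1]);o2,d2=ray(c2,[u2]);d1=d1[0];d2=d2[0]
    s=np.linalg.lstsq(np.c_[d1,-d2],o2-o1,rcond=None)[0];a=o1+s[0]*d1;b=o2+s[1]*d2
    return (a+b)/2,np.linalg.norm(a-b)
E
python3 - <<'E'
from h import *
for n in("scene","top"):
    c=cam(n);save(c,f"pics/{n}0.png");print(n,"cam at",-c["R"].T@c["t"])
    for l in("orange_wedge_grip","green_wedge_grip","pointer","mark"):
        for o in outline_of(n,l)[:2]:
            m=o["region"].astype(np.uint8); print(n,l,round(o["confidence"],2),np.round(o["bbox"],1),np.round(cv2.minAreaRect(cv2.findNonZero(m)),1).tolist() if 0 else "", m.sum())
s=get_state();print(s["t"],s["eef_pos"],s["tcp_rot"])
E
```

```text
scene cam at [ 0.22162851 -0.79993791  0.63581568]
scene orange_wedge_grip 0.77 [309.3 236.1  53.6  85.9]  2015
scene green_wedge_grip 0.77 [347.4 210.6  50.9  73.5]  1157
scene pointer 0.68 [314.  342.9 100.7  80.6]  2301
top cam at [ 0.34387172 -0.20418626  0.99965861]
top orange_wedge_grip 0.84 [277.4 218.6 101.7  34.8]  2531
top green_wedge_grip 0.81 [255.8 166.4  94.5  33.5]  2485
top pointer 0.94 [402.2 288.8  68.4  85.3]  2444
top mark 0.38 [418.5 329.8   2.7  18.8]  47
0.5 [ 0.21610833 -0.50575571  0.23127887] [-1.63570875e-05  9.79686318e-01  2.00536076e-01  1.15456479e-05]
```

View pics/scene0.png

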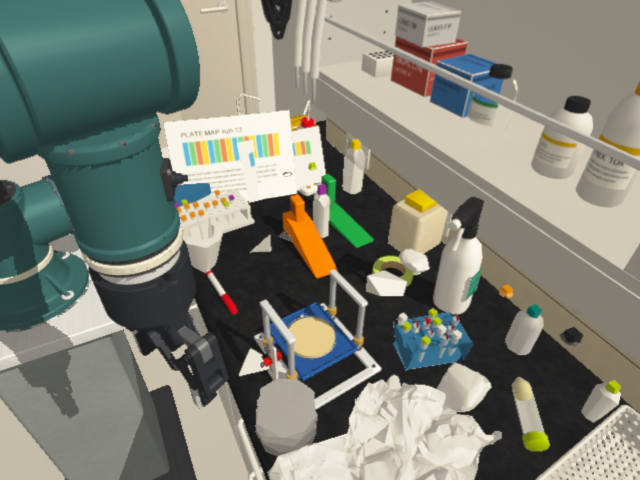

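View pics/top0.png

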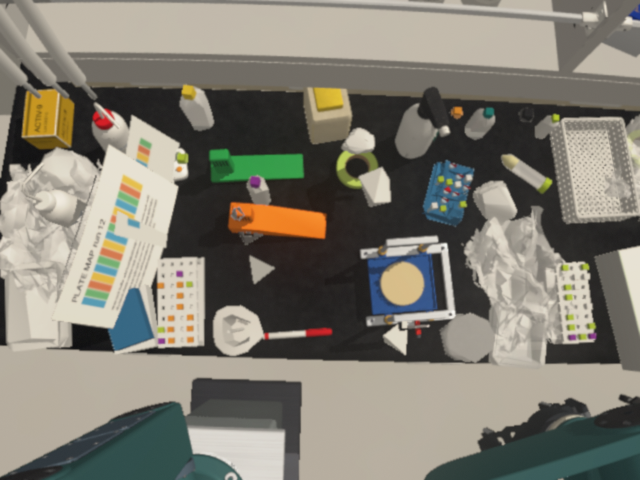

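The lift's open front faces image-left (world +y) and its pointer and scale are on the robot's side. I'll zoom in for the details.

Run:
```python
from h import *
t=cam("top");s=cam("scene")
save(t,"pics/t1.png",(220,190,250,180),3.2);save(s,"pics/s1.png",(230,170,170,220),2.7)
for n,c in(("top",t),("scene",s)):
  for l in("orange_wedge_grip","green_wedge_grip","pointer","mark"):
    for o in outline_of(n,l)[:2]:
        m=o["region"].astype(np.uint8); k=cv2.approxPolyDP(max(cv2.findContours(m,0,2)[0],key=cv2.contourArea),2,True)[:,0]
        print(n,l,round(o["confidence"],2),k.tolist())
```

```text
top orange_wedge_grip 0.96 [[230, 206], [231, 211], [239, 206], [243, 212], [241, 214], [237, 211], [237, 217], [243, 216], [240, 220], [234, 220], [229, 216], [228, 226], [233, 232], [324, 237], [325, 214], [256, 204], [233, 203]]
top green_wedge_grip 0.77 [[209, 154], [213, 182], [247, 180], [256, 174], [265, 179], [298, 178], [304, 174], [300, 154], [232, 156], [225, 149], [211, 150]]
top pointer 0.6 [[420, 245], [417, 255], [388, 257], [380, 248], [379, 256], [369, 259], [371, 309], [373, 313], [382, 312], [386, 323], [389, 323], [387, 317], [393, 312], [419, 309], [430, 311], [436, 306], [429, 255]]
top mark 0.48 [[416, 327], [415, 336], [419, 338], [421, 330]]
scene orange_wedge_grip 0.79 [[293, 194], [289, 197], [291, 210], [284, 215], [283, 227], [306, 264], [318, 277], [334, 266], [303, 209], [302, 200]]
scene green_wedge_grip 0.97 [[322, 176], [321, 182], [330, 200], [329, 222], [354, 246], [370, 241], [361, 228], [336, 204], [334, 179], [329, 175]]
scene pointer 0.8 [[334, 308], [324, 309], [315, 302], [282, 319], [288, 326], [296, 319], [317, 316], [324, 319], [335, 334], [333, 348], [323, 357], [311, 359], [295, 354], [294, 374], [287, 374], [288, 378], [305, 379], [353, 353], [362, 343], [361, 338], [349, 339], [334, 322]]
scene mark 0.56 [[270, 358], [265, 359], [260, 365], [270, 364]]
scene mark 0.26 [[323, 175], [321, 182], [326, 186], [326, 193], [330, 198], [328, 222], [355, 247], [372, 241], [370, 236], [334, 202], [335, 181], [328, 174]]
```

View pics/t1.png

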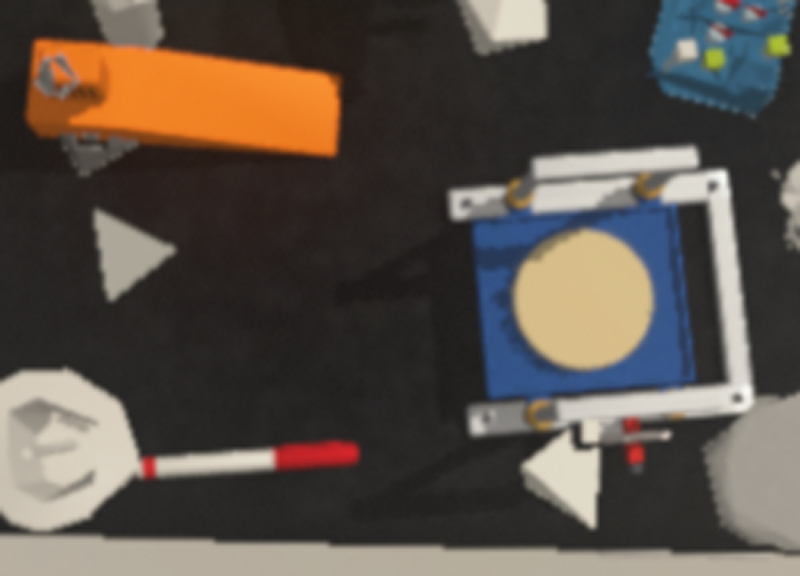

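View pics/s1.png

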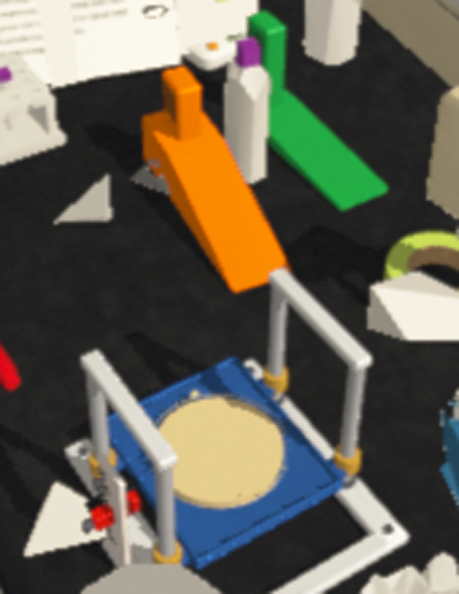

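```bash
cat > fit.py <<'E'
from h import *
from scipy.optimize import minimize
def wedge(p,H=.046):
    x,y,a=p; c,s=np.cos(a),np.sin(a)
    prof=[(-.03,0),(.156,0),(.156,.004),(.03,H),(-.03,H)]
    b=[(u,v,z) for u,z in prof for v in(-.025,.025)]; g=[(u,v,z) for u in(-.018,.018) for v in(-.011,.011) for z in(H,.096)]
    f=lambda q:np.array([(x+c*u-s*v,y+s*u+c*v,z) for u,v,z in q]); return f(b),f(g)
def sil(c,parts):
    m=np.zeros((1920,2560),np.uint8)
    for P in parts: cv2.fillConvexPoly(m,np.round(cv2.convexHull((proj(c,P)*4+1.5).astype(np.float32))).astype(np.int32),1)
    return cv2.resize(m.astype(np.float32),(640,480),interpolation=cv2.INTER_AREA)
def omask(c,box):
    h=cv2.cvtColor(c["img"],cv2.COLOR_RGB2HSV);m=cv2.inRange(h,(5,150,90),(18,255,255))>0
    o=np.zeros_like(m);a,b,w,e=box;o[b:b+e,a:a+w]=m[b:b+e,a:a+w];return o
def fit(items,p0):
    def cost(p):
        q=(p[0],p[1],p[2]); return sum(np.abs(sil(c,wedge(q))-m).sum()/m.sum() for c,m in items)
    return minimize(cost,p0,method="Nelder-Mead",options=dict(initial_simplex=[p0,p0+np.r_[.02,0,0],p0+np.r_[0,.02,0],p0+np.r_[0,0,.15]],maxiter=150,xatol=1e-4,fatol=1e-4))
E
python3 - <<'E'
from fit import *
t=cam("top");s=cam("scene")
# initial from the top view
g=onz(t,[[240,213]],.09)[0];e=onz(t,[[325,226]],.0)[0];print("grip",g,"edge",e)
a=np.arctan2(*(e-g)[1::-1]);p0=np.array([g[0],g[1],a])
mt=omask(t,(215,190,130,60));ms=omask(s,(270,180,80,110));print(mt.sum(),ms.sum())
for it in([(t,mt)],[(s,ms)],[(t,mt),(s,ms)]):
    r=fit(it,p0);print("wedge",r.x,r.fun)
P={"A":((396.6,316),(264.4,302.2)),"B":((449.7,314),(292,340)),"C":((387.2,242.5),(333.7,271.9)),"D":((437.8,239.4),(364,303)),"red1":((417,323),(278,355)),"red2":((418.4,332),(267,362))}
for k,(a,b) in P.items():
    for q in([a,b],): print(k,*[np.round(v,4) for v in tri(t,q[0],s,q[1])])
save(s,"pics/s2.png",(240,290,80,100),6);save(t,"pics/t2.png",(360,230,100,115),5)
E
```

```text
grip [ 0.54706951 -0.06783025  0.09      ] edge [ 5.46460426e-01 -2.26017440e-01 -1.11022302e-16]
2683 2064
wedge [ 0.55340071 -0.07086121 -1.61270533] 0.09390141632500931
wedge [ 0.55328074 -0.07113004 -1.60847386] 0.07485465116279069
wedge [ 0.55320323 -0.0709025  -1.60761092] 0.17196837114317248
A [ 0.3674 -0.3502  0.1249] 0.002
B [ 0.3732 -0.4408  0.132 ] 0.0011
C [ 0.4976 -0.3343  0.1208] 0.0029
D [ 0.5039 -0.4227  0.1271] 0.0006
red1 [ 0.3612 -0.4013  0.0541] 0.0057
red2 [ 0.343  -0.404   0.0512] 0.0021
```

View pics/s2.png

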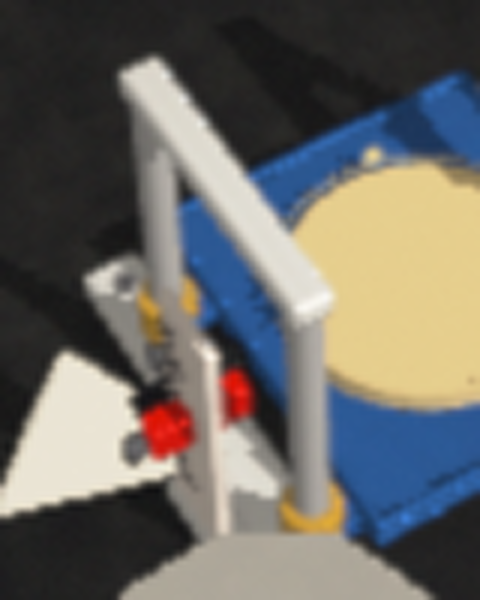

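View pics/t2.png

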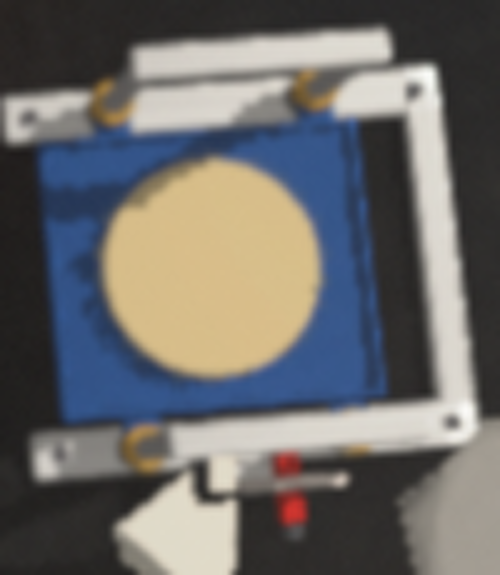

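Run:
```python
from fit import *
t=cam("top");s=cam("scene")
T=lambda *p:[(360+a/5,230+b/5) for a,b in p]; S=lambda *p:[(240+a/6,290+b/6) for a,b in p]
b=onz(t,T((28,118),(415,90),(60,453),(452,422)),.01);print("bolts",b[:,:2].round(4).tolist())
pl=onz(t,T((40,148),(355,120),(68,420),(385,393)),.027);print("plat",pl[:,:2].round(4).tolist())
for P in(b,pl):
  print(np.degrees([np.arctan2(*(P[j]-P[i])[1::-1]) for i,j in((0,1),(2,3),(2,0),(3,1))]))
print("washers",onz(t,T((112,103),(315,88),(148,448)),.012).round(4).tolist())
for n,a,c in(("black",(213,493),(150,395)),("greypin",(295,533),(135,447))):
  print(n,*[np.round(v,4) for v in tri(t,T(a)[0],s,S(c)[0])])
for c,bx in((t,(410,315,20,30)),(s,(250,340,40,35))):
  h=cv2.cvtColor(c["img"],cv2.COLOR_RGB2HSV);m=((cv2.inRange(h,(0,150,90),(6,255,255))|cv2.inRange(h,(174,150,90),(180,255,255)))>0)
  z=np.zeros(m.shape,np.uint8);a,b_,w,e=bx;z[b_:b_+e,a:a+w]=m[b_:b_+e,a:a+w];n,l,st,ce=cv2.connectedComponentsWithStats(z);print(st[1:].tolist(),ce[1:].round(1).tolist())
```

```text
bolts [[0.4918, -0.3074], [0.508, -0.4622], [0.3615, -0.322], [0.3772, -0.4757]]
plat [[0.4777, -0.3105], [0.4926, -0.4338], [0.3737, -0.3228], [0.3871, -0.4449]]
[-84.00169217 -84.17091068   6.36280566   5.87660803]
[-83.10319641 -83.75642644   6.75030476   6.00911411]
washers [[0.4985, -0.3404, 0.012], [0.5072, -0.4214, 0.012], [0.3643, -0.3558, 0.012]]
black [ 0.3487 -0.378   0.0313] 0.0022
greypin [ 0.3348 -0.4052  0.0513] 0.0025
[[415, 321, 5, 4, 14], [416, 329, 5, 6, 28]] [[416.9, 322.5], [417.9, 331.3]]
[[277, 351, 5, 9, 35], [264, 357, 8, 9, 60]] [[279.1, 354.9], [267.4, 360.9]]
```

Run:
```python
from fit import *
t=cam("top");s=cam("scene")
print("cap",tri(t,(257.5,182),s,(322,188)))
print("tri",onz(t,[(249.7,255.6),(275,267.5),(254,284)],.0).round(3).tolist())
print("spoon/pen",onz(t,[(330,331),(242,318)],.01).round(3).tolist())
for a,b in(((416.9,322.5),(279.1,354.9)),((417.9,331.3),(267.4,360.9))):print(tri(t,a,s,b))
```

```text
cap (array([ 0.59729724, -0.10136933,  0.12748822]), np.float64(0.00233420119686836))
tri [[0.482, -0.079, -0.0], [0.46, -0.13, 0.0], [0.426, -0.09, 0.0]]
spoon/pen [[0.339, -0.241, 0.01], [0.359, -0.072, 0.01]]
(array([ 0.36252185, -0.40134348,  0.0534253 ]), np.float64(0.006570843687699639))
(array([ 0.34423446, -0.40293684,  0.05195863]), np.float64(0.0020129680594588545))
```

```bash
python3 -m handwheel '[[[20,40,10],[0,0,0.14]],[[50,85,20],[0,0,0.28]],[[80,128,20],[0,0,0.42]],[[112,170,20],[0,0,0.56]],[[145,212,20],[0,0,0.70]],[[180,254,20],[0,0,0.84]],[[214,296,20],[0,0,0.98]],[[248,338,10],[0,0,1.13]],[[282,380,0],[0,0,1.13]],[[315,418,-20],[0,0,1.13]]]' 0.6 60
```

```text
t: 2.3
eef_pos: [0.5108, -0.112, 0.2231]
tcp_rot: [0.002, 0.72, 0.694, 0.001]
force: [1.0, -1.4, -0.5]
gripper_width: 0.598
```

```bash
python3 -m handwheel '[[[20,22,-10],[0,0,0]],[[42,46,-23],[0,0,0]],[[42,46,-23],[0,0,0]],[[42,46,-23],[0,0,0]]]' 0.45 60
python3 - <<'E'
from fit import *
t=cam("top");save(t,"pics/t3.png",(200,140,140,110),5.5)
s=cam("scene");save(s,"pics/s3.png",(250,120,120,160),3.7)
E
```

```text
t: 2.7
eef_pos: [0.551, -0.0674, 0.1982]
tcp_rot: [-0.0, 0.72, 0.694, -0.001]
force: [0.8, 0.3, 0.6]
gripper_width: 0.448
```

View pics/s3.png

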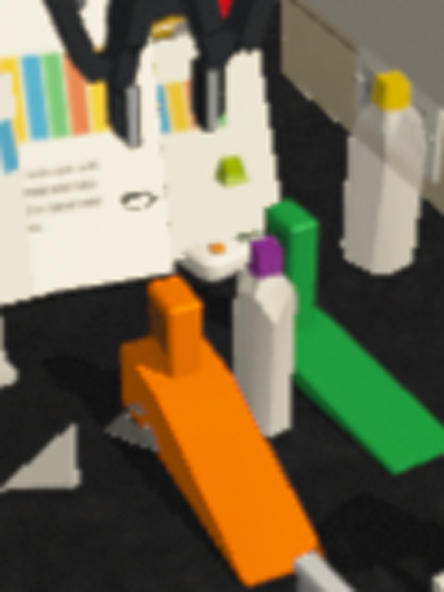

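```bash
python3 -m handwheel '[[[2,1,-40],[0,0,0]],[[2,1,-80],[0,0,0]],[[2,1,-110],[0,0,0]],[[2,1,-136],[0,0,0]],[[2,1,-136],[0,0,0]]]' 0.45 60; python3 -m handwheel '[[[0,0,0],[0,0,0]],[[0,0,0],[0,0,0]],[[0,0,0],[0,0,0]],[[0,0,0],[0,0,0]]]' 0 80
```

```text
t: 3.3
eef_pos: [0.5497, -0.0674, 0.0592]
tcp_rot: [-0.003, 0.721, 0.693, -0.002]
force: [-0.1, 0.3, -0.7]
gripper_width: 0.447
t: 3.7
eef_pos: [0.5541, -0.067, 0.0645]
tcp_rot: [0.001, 0.72, 0.694, 0.001]
force: [-0.9, 0.0, 1.6]
gripper_width: 0.239
```

```bash
python3 -m handwheel '[[[0,0,30],[0,0,0]],[[0,0,60],[0,0,0]],[[-30,0,80],[0,0,0]],[[-65,-10,80],[0,0,0.03]],[[-100,-30,80],[0,0,0.07]],[[-130,-50,80],[0,0,0.11]],[[-146,-70,60],[0,0,0.143]],[[-146,-70,60],[0,0,0.143]],[[-146,-70,60],[0,0,0.143]]]' 0 80
python3 - <<'E'
from fit import *
t=cam("top");s=cam("scene");save(s,"pics/s4.png",(220,170,170,220),2.7);save(t,"pics/t4.png",(220,190,250,180),3.2)
E
```

```text
t: 4.6
eef_pos: [0.4069, -0.1367, 0.123]
tcp_rot: [0.0, 0.669, 0.743, 0.0]
force: [0.3, -0.9, -2.3]
gripper_width: 0.246
```

View pics/s4.png

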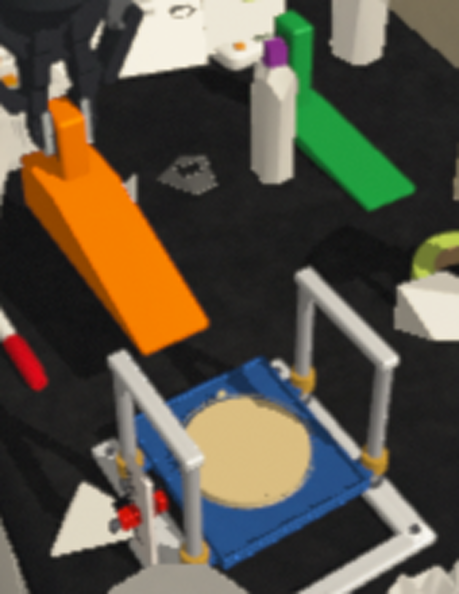

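The wedge is held level, aimed between the rails, with the bottle and the green wedge untouched. Next I'll lower it and advance to first contact.

```bash
python3 -m handwheel '[[[0,0,-25],[0,0,0]],[[0,0,-45],[0,0,0]],[[0,0,-55],[0,0,0]],[[0,0,-60],[0,0,0]],[[0,0,-60],[0,0,0]],[[0,0,-60],[0,0,0]]]' 0 80;  python3 - <<'E'
from fit import *
t=cam("top");save(t,"pics/t5.png",(220,190,250,180),3.2)
E
```

```text
t: 5.3
eef_pos: [0.4083, -0.1366, 0.0645]
tcp_rot: [0.001, 0.668, 0.744, 0.001]
force: [-2.7, 2.4, 5.2]
gripper_width: 0.246
```

View pics/t5.png

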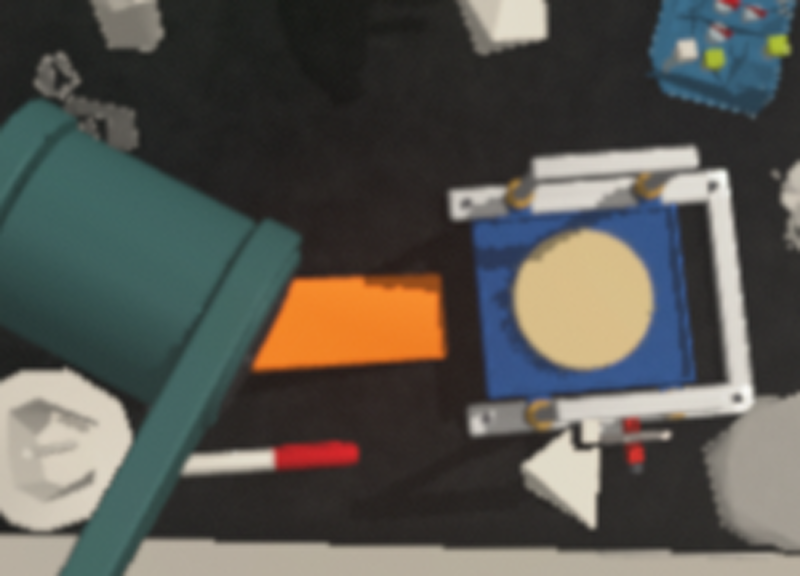

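```bash
python3 -m handwheel '[[[1,-10,0],[0,0,0]],[[2,-20,0],[0,0,0]],[[3.2,-30,0],[0,0,0]],[[4.3,-40,0],[0,0,0]],[[5.3,-50,0],[0,0,0]],[[6.4,-60,0],[0,0,0]],[[7.5,-70,0],[0,0,0]],[[8.6,-80,0],[0,0,0]],[[8.6,-80,0],[0,0,0]],[[8.6,-80,0],[0,0,0]]]' 0 80;  python3 - <<'E'
from fit import *
t=cam("top");s=cam("scene");save(s,"pics/s6.png",(240,270,110,120),5)
for n,c,bx in(("t",t,(410,315,20,30)),("s",s,(250,340,40,35))):
  h=cv2.cvtColor(c["img"],cv2.COLOR_RGB2HSV);m=((cv2.inRange(h,(0,150,90),(6,255,255))|cv2.inRange(h,(174,150,90),(180,255,255)))>0)
  z=np.zeros(m.shape,np.uint8);a,b_,w,e=bx;z[b_:b_+e,a:a+w]=m[b_:b_+e,a:a+w];n_,l,st,ce=cv2.connectedComponentsWithStats(z);print(n,ce[1:].round(1).tolist())
E
```

```text
t: 6.35
eef_pos: [0.4171, -0.2149, 0.0644]
tcp_rot: [-0.0, 0.669, 0.744, 0.003]
force: [-1.7, 10.5, 8.8]
gripper_width: 0.241
t [[417.0, 322.5], [417.9, 331.3]]
s [[279.1, 355.0], [267.6, 361.0]]
```

View pics/s6.png

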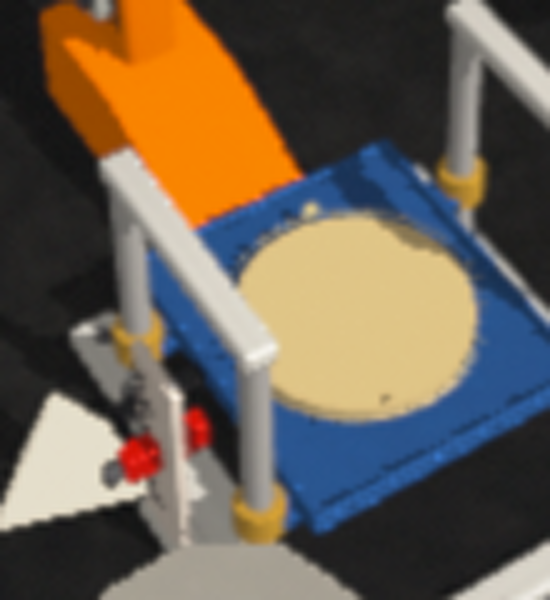

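```bash
cat > lift.py <<'E'
from fit import *
from scipy.optimize import least_squares
def dish(img,box):
    h=cv2.cvtColor(img,cv2.COLOR_RGB2HSV);m=cv2.inRange(h,(13,50,120),(28,160,255))
    z=np.zeros_like(m);a,b,w,e=box;z[b:b+e,a:a+w]=m[b:b+e,a:a+w]
    n,l,st,ce=cv2.connectedComponentsWithStats(z);i=1+np.argmax(st[1:,4]);return (l==i).astype(np.uint8)
BT,BS=(365,235,80,85),(270,290,90,90)
def circ(p,z): 
    a=np.linspace(0,2*np.pi,60);return np.c_[p[0]+p[2]*np.cos(a),p[1]+p[2]*np.sin(a),np.full(60,z)]
def cost(c,m,p,z): 
    return np.abs(sil(c,[circ(p,z)])-m).sum()
E
python3 - <<'E'
from lift import *
t=cam("top");s=cam("scene")
t0=cv2.imread("pics/top0.png")[:,:,::-1].copy();s0=cv2.imread("pics/scene0.png")[:,:,::-1].copy()
mt0,ms0,mt,ms=dish(t0,BT),dish(s0,BS),dish(t["img"],BT),dish(s["img"],BS)
print(mt0.sum(),ms0.sum(),mt.sum(),ms.sum())
q0=np.array([.43,-.38,.04,.035])
sx=np.vstack([q0]+[q0+d for d in np.diag([.01,.01,.005,.015])])
for a,b in((mt0,ms0),(mt,ms)):
    r=minimize(lambda q:cost(t,a,q,q[3])+cost(s,b,q,q[3]),q0,method="Nelder-Mead",options=dict(initial_simplex=sx,maxiter=300,xatol=5e-5,fatol=.1));print("dish",r.x.round(4),r.fun)
# red band: outer end, box silhouette in both views
u=np.array([.1063,-.9943,0]);v=np.array([.9943,.1063,0])
def red(c,bx):
    h=cv2.cvtColor(c["img"],cv2.COLOR_RGB2HSV);m=((cv2.inRange(h,(0,130,70),(8,255,255))|cv2.inRange(h,(172,130,70),(180,255,255)))>0)
    z=np.zeros(m.shape,np.uint8);a,b_,w,e=bx;z[b_:b_+e,a:a+w]=m[b_:b_+e,a:a+w];n,l,st,ce=cv2.connectedComponentsWithStats(z);i=1+np.argmax(st[1:,4]);return (l==i)
rt,rs=red(t,(410,315,20,30)),red(s,(250,340,40,35))
def box(q): return np.array([q[:3]+a*v*q[3]/2+b*u*q[4]/2+np.r_[0,0,k*.006] for a in(-1,1) for b in(-1,1) for k in(-1,1)])
q0=np.array([.344,-.403,.048,.012,.006]);sx=np.vstack([q0]+[q0+d for d in np.diag([.005,.005,.006,.004,.005])])
r=minimize(lambda q:np.abs(sil(t,[box(q)])-rt).sum()+np.abs(sil(s,[box(q)])-rs).sum(),q0,method="Nelder-Mead",options=dict(initial_simplex=sx,maxiter=400));print("band end",r.x.round(4),r.fun,rt.sum(),rs.sum())
E
```

```text
1445 1444 1486 1492
dish [ 0.434  -0.3759  0.0416  0.0311] 229.125
dish [ 0.434  -0.3756  0.0417  0.0421] 220.875
band end [ 0.3451 -0.4035  0.0521  0.0096  0.0076] 26.4375 40 64
```

The dish has risen 11 mm, so the pointer is at about 36 mm. The band's middle measures about 51–52 mm, which means about 45 mm more travel.

```bash
python3 -m handwheel '[[[1,-10,0],[0,0,0]],[[2,-20,0],[0,0,0]],[[3.2,-30,0],[0,0,0]],[[4.3,-40,0],[0,0,0]],[[4.8,-44.5,0],[0,0,0]],[[4.8,-44.5,0],[0,0,0]],[[4.8,-44.5,0],[0,0,0]]]' 0 80;  python3 - <<'E'
from lift import *
t=cam("top");s=cam("scene");save(s,"pics/s7.png",(240,270,110,120),5);cv2.imwrite("pics/scene7.png",s["img"][:,:,::-1])
mt,ms=dish(t["img"],BT),dish(s["img"],BS);print(mt.sum(),ms.sum())
r=minimize(lambda z:cost(s,ms,[.434,-.3757,.0417],z[0]),[.057],method="Nelder-Mead",options=dict(initial_simplex=[[.05],[.065]]));print("dish z scene",r.x)
r=minimize(lambda z:cost(t,mt,[.434,-.3757,.0417],z[0]),[.057],method="Nelder-Mead",options=dict(initial_simplex=[[.05],[.065]]));print("dish z top",r.x)
E
```

```text
t: 7.25
eef_pos: [0.4217, -0.2585, 0.0645]
tcp_rot: [-0.001, 0.668, 0.744, 0.003]
force: [-2.0, 13.3, 10.8]
gripper_width: 0.25
522 1539
dish z scene [0.05764648]
dish z top [0.05597656]
```

View pics/s7.png

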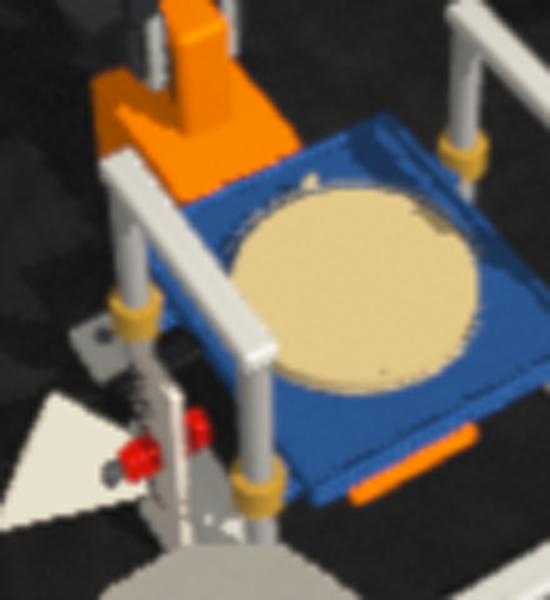

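Run:
```python
from lift import *
s=cam("scene");t=cam("top")
P=lambda c,p:proj(c,[p])[0].round(1)
for z in(.025,.036,.051):print(z,"tip in s7 px",(P(s,(.3455,-.373,z))-[240,270])*5)
print("band",[(P(s,(.354,-.4025,z))-[240,270])*5 for z in(.045,.051,.057)])
save(s,"pics/s8.png",(252,320,46,46),13)
```

```text
0.025 tip in s7 px [108.5 433.5]
0.036 tip in s7 px [106.  413.5]
0.051 tip in s7 px [103. 385.]
band [array([163. , 455.5]), array([162., 444.]), array([161., 433.])]
```

View pics/s8.png

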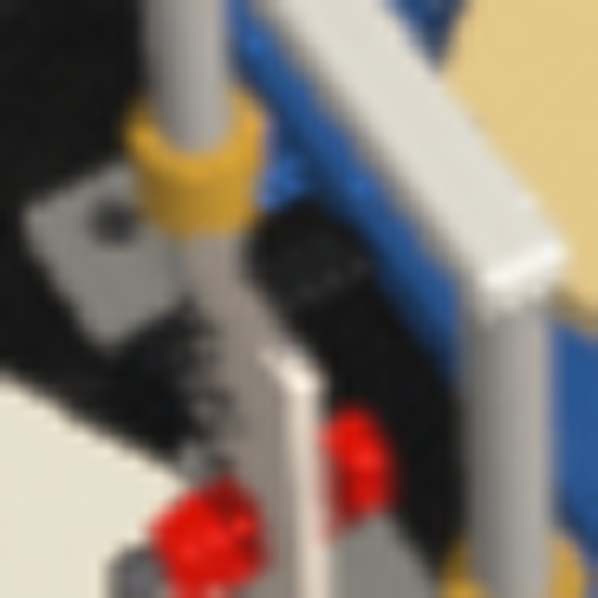

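Run:
```python
from lift import *
s=cam("scene");t=cam("top")
for z in(.025,.031): print(z,proj(s,[(.3467,-.3783,z)])[0].round(1),proj(t,[(.3467,-.3783,z)])[0].round(1))
u=np.array([.1063,-.9943,0]);v=np.array([.9943,.1063,0])
t0=cv2.imread("pics/top0.png")[:,:,::-1].copy();s0=cv2.imread("pics/scene0.png")[:,:,::-1].copy()
def red(im,bx):
    a,b,w,e=bx; z=np.zeros((480,640));i=im[b:b+e,a:a+w].astype(float)
    z[b:b+e,a:a+w]=np.clip((i[:,:,0]-np.maximum(i[:,:,1],i[:,:,2]))/150,0,1);return z
rt,rs=red(t0,(410,326,20,20)),red(s0,(256,350,17,22))
def box(q,z): return np.array([np.r_[q[0],q[1],z]+a*v*q[2]/2+b*u*q[3]/2+np.r_[0,0,k*.006] for a in(-1,1) for b in(-1,1) for k in(-1,1)])
for z in(.042,.045,.048,.05,.052,.054,.057):
    q0=np.array([.345,-.4035,.01,.007]);sx=np.vstack([q0]+[q0+d for d in np.diag([.004,.004,.003,.004])])
    r=minimize(lambda q:np.abs(sil(t,[box(q,z)])-rt).sum()+np.abs(sil(s,[box(q,z)])-rs).sum(),q0,method="Nelder-Mead",options=dict(initial_simplex=sx,maxiter=300));print(z,r.x.round(4),round(r.fun,1))
# where did dark pixels appear/disappear near the scale between first picture and now
for n,a,b,bx in(("s",s0,s["img"],(252,325,30,45)),("t",t0,t["img"],(392,318,26,24))):
    x,y,w,h=bx;A=a[y:y+h,x:x+w].max(2).astype(int);B=b[y:y+h,x:x+w].max(2).astype(int)
    k=np.argwhere((B-A)>50)[:,::-1]+[x,y];print(n,"was dark, now light",len(k),k.mean(0).round(1) if len(k) else"",k.min(0) if len(k) else "",k.max(0) if len(k) else "")
```

```text
0.025 [263.5 358.9] [402.3 329.1]
0.031 [263.3 356.7] [402.8 329.1]
0.042 [ 0.347  -0.3987  0.0117  0.0019] 76.5
0.045 [ 0.3456 -0.4003  0.0104  0.0061] 64.1
0.048 [ 0.345  -0.4019  0.0103  0.0059] 50.2
0.05 [ 0.345  -0.4026  0.0105  0.0064] 41.5
0.052 [ 0.3446 -0.4034  0.0097  0.0068] 40.6
0.054 [ 0.3445 -0.4041  0.0106  0.007 ] 45.9
0.057 [ 0.3441 -0.4061  0.0096  0.007 ] 56.6
s was dark, now light 51 [264.9 343.6] [261 328] [271 359]
t was dark, now light 26 [399.2 326.2] [398 322] [401 330]
```

```bash
python3 -m handwheel '[[[0,0,0],[0,0,0]],[[0,0,0],[0,0,0]],[[0,0,0],[0,0,0]],[[0,0,0],[0,0,0]]]' 0.5 80; python3 -m handwheel '[[[0,0,15],[0,0,0]],[[0,0,40],[0,0,0]],[[0,0,80],[0,0,0]],[[0,20,120],[0,0,0]],[[0,60,150],[0,0,0]],[[0,100,160],[0,0,0]],[[0,140,160],[0,0,0]],[[0,180,160],[0,0,0]],[[0,180,160],[0,0,0]]]'
python3 - <<'E'
from lift import *
t=cam("top");s=cam("scene");save(t,"pics/t9.png",(200,130,260,220),3)
mt,ms=dish(t["img"],BT),dish(s["img"],BS);print(mt.sum(),ms.sum())
for c,m in((s,ms),(t,mt)):
    r=minimize(lambda z:cost(c,m,[.434,-.3757,.0417],z[0]),[.057],method="Nelder-Mead",options=dict(initial_simplex=[[.05],[.065]]));print("dish z",r.x)
for o in outline_of("top","green_wedge_grip")[:1]:print(o["bbox"],o["confidence"])
for o in outline_of("scene","green_wedge_grip")[:1]:print(o["bbox"],o["confidence"])
E
```

```text
t: 7.95
eef_pos: [0.4205, -0.2617, 0.0627]
tcp_rot: [0.0, 0.669, 0.743, -0.0]
force: [-0.6, -0.5, 0.1]
gripper_width: 0.498
t: 8.85
eef_pos: [0.4205, -0.0777, 0.2233]
tcp_rot: [0.0, 0.667, 0.745, 0.001]
force: [0.7, -0.7, -0.1]
gripper_width: 0.501
1538 1535
dish z [0.05739746]
dish z [0.05350098]
[256.1, 166.0, 93.2, 34.0] 0.67
[345.8, 212.8, 48.5, 71.5] 0.59
```

Run:
```python
from lift import *
t=cam("top");s=cam("scene");print(get_state()["t"])
a,b=dish(t["img"],BT),dish(s["img"],BS)
q0=np.array([.43,-.38,.04,.055]);sx=np.vstack([q0]+[q0+d for d in np.diag([.01,.01,.005,.01])])
r=minimize(lambda q:cost(t,a,q,q[3])+cost(s,b,q,q[3]),q0,method="Nelder-Mead",options=dict(initial_simplex=sx,maxiter=300,xatol=5e-5,fatol=.1));print("dish",r.x.round(4),r.fun)
# black pointer over the light triangle in the top view
for n,im in(("0",cv2.imread("pics/top0.png")[:,:,::-1]),("now",t["img"])): print(n);print(im[321:336,394:412].max(2))
print(proj(t,[(.3467,-.3783,z) for z in(.025,.051)]).round(1))
```

```text
9.15
dish [ 0.4339 -0.3757  0.0417  0.057 ] 174.875
0
[[155 178 187 180 165 155 149 164 199 214 215 214 210 196 192 190 188 177]
 [176 181 177 151 116  95  91 128 194 220 223 222 218 191 173 168 163 151]
 [148 144 138 122  88  61  57 113 192 221 224 223 220 200 171 150 142 136]
 [ 90  94 123 145 111  64  52 110 192 221 224 224 221 200 163 141 134 133]
 [ 68 116 171 187 135  71  51 110 192 221 223 224 217 180 144 130 128 126]
 [122 173 209 205 143  74  49 109 192 220 224 223 212 162 126 121 120 120]
 [188 212 221 210 145  73  48 101 178 205 208 208 193 140 113 112 112 111]
 [218 222 223 213 158  90  51  70 116 133 135 136 126  93  84  87  87  84]
 [223 224 223 220 193 127  65  51  61  68  81 109 110  77  57  56  55  54]
 [223 224 224 223 210 160 121 112 113 114 135 178 178 115  55  41  42  42]
 [223 224 224 224 221 207 198 197 197 198 203 217 203 128  59  40  42  43]
 [223 224 224 224 224 222 222 222 222 222 222 223 208 130  58  44  43  44]
 [223 223 224 224 224 224 224 224 224 224 224 223 207 130  61  44  44  44]
 [223 223 224 224 224 224 224 224 224 224 224 224 207 129  60  44  45  
[... 540 characters left out ...]
224 231 233 233 222 153  79  55  59 117 192 202 149 104  96 104 116]
 [228 232 233 233 233 224 168  97  59  56  82 126 131  97  67  63  72  85]
 [232 233 234 234 233 230 209 152  91  60  60  69  68  55  47  46  50  55]
 [233 233 233 234 233 233 229 209 159 128 123 122 113  77  49  45  44  46]
 [233 233 234 233 234 234 233 229 220 212 213 211 194 124  61  45  47  48]
 [233 233 234 233 234 234 233 233 232 232 232 231 218 138  64  49  49  50]
 [233 233 233 233 234 234 234 234 234 234 233 233 220 140  66  50  50  50]
 [233 232 233 234 233 234 233 233 234 234 233 233 220 139  66  50  49  50]
 [233 233 233 233 233 234 234 233 233 234 233 233 219 137  66  50  49  49]]
[[402.3 329.1]
 [404.8 329.1]]
```

```bash
python3 -c "from rig import *; print(hand_in())"
```

```text
the job is handed in; nothing more can be done
None
```

I slid the orange wedge thin edge first under the steel bar, released it and backed the arm away. The wedge is holding the platform up. I handed the job in at about 9 s; it reports no verdict.

- **Height:** Fitting the dish in both cameras gave a lift of 25.9 mm after release. That puts the pointer at about 51 mm, against a red band middle measured at about 51 mm, give or take 2 mm.
- **Held after release:** The dish stayed at the same height, about 57 mm, before and after I let go. The top camera on its own read about 53.5 mm after release, 3.5 mm less than the two-camera fit. I trusted the two-camera fit, because the pointer's edge in the top view had also moved about as far as expected.
- **Green wedge:** Its outline stayed within about 2 pixels of the first pictures, so it looks undisturbed.
- **Not fully checked:** An early hand-picked reading put the pointer 6 mm too high (31 mm instead of the stated 25), so I used the stated height plus the measured lift. I had used up the 12 pictures, so the last check used numbers only, not a viewed picture.

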